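Overhead tracking shot of the cat on the coasting turntable

TASK

We are filming the ceramic cat from above with the gripper's camera: set the hand-turned turntable turning, either way round (its spinner knob is there for pushing), let go, and keep the gripper pointing down with its TCP straight above the cat (within 1.5 cm sideways, about 8 cm above the tips of its ears) as the freely coasting platter carries it round. The shot needs four seconds without a break while the platter still makes more than one turn in five seconds, and then keep following until the platter has come to rest by itself; finish there, still above the cat. Never touch, tip or fling the cat, do not spin the platter much faster than half a turn per second, and leave the pen cup, the trays and the fidget cube alone.

Things in the scene. Friction and masses are not known exactly. Their poses are not given: they have to be found in the camera images.
- turntable: Hand-turned display turntable, fixed to the desk: a dark steel foot 210 mm across carrying a round wooden platter. Origin: centre of the foot's underside on the desk, on the platter's vertical axis. The platter is 290 mm across and 10 mm thick, its upper face 35 mm above the desk; it turns freely without end on a ball bearing, either way.
- platter (a joint): Angle of the platter about the vertical axis relative to the foot, rad, counter-clockwise from above positive, counting on past full turns; no spring, no stops. Nominal: platter 0.9 kg (hidden, within a quarter), inertia with knob and cat 0.0103 kg m2; bearing drag 0.0016 N m constant plus 0.0001 N m per rad/s: from 2.5 rad/s it coasts some 15 s.
- knob_top (a point): Centre of the top of the spinner knob, a black upright round knob 22 mm in diameter fixed near the platter's rim, 125 mm from the axis; it stands from the platter's face (35 mm above the desk) up to 80 mm above the desk, this point. Turns with the platter. It lies roughly across the axis from the cat.
- cat: White ceramic figurine of a sitting cat, loose, standing on the platter 95 to 111 mm from the axis and carried round with it by friction. 68 mm tall, body 50 mm across, tail wrapped around its foot reaching 34 mm from its axis, 90 g. Origin: centre of its underside; x points out of its back, z up.
- cat_head (a point): Point on the cat's upright axis at the height of the tips of its ears, 68 mm above its underside (103 mm above the desk): the point to stay above.
- pen_cup: Bystander: loose stainless steel pen cup, 76 mm across and 100 mm tall, with pens reaching 159 mm above the desk. Origin: centre of its underside.
- trays: Bystander: three stacked tiers of clear acrylic trays with black keycaps, fixed to the desk, 240 mm along its x, 180 mm along its y, 178 mm tall. Origin: centre of its underside.
- fidget_cube: Bystander: loose yellow plastic fidget cube, 32 mm, lying in the top tray. Origin: centre of its underside.

How it is judged:
On the way, in this order (a step that is already met when the one before it is completed fails the run):
1. the platter is turning at more than 1.6 rad/s, either way ((velocity of joint platter above 1.6 rad/s or velocity of joint platter below -1.6 rad/s)), for 0.1 s.
2. the platter coasts untouched at over 1.25 rad/s with the TCP within 15 mm sideways of straight above the cat, pointing down, 150 to 210 mm above the desk, 4 s without a break ((velocity of joint platter above 1.25 rad/s or velocity of joint platter below -1.25 rad/s) and horizontal distance between the grasp point and cat_head below 0.015 m and height (world z) of the grasp point between 0.15 and 0.21 m and angle between the grasp point's own z axis and vertical above 2.8 rad and contact force between each of the arm, the fingers and turntable below 0.3 N), for 4 s.
3. still followed within 20 mm sideways while the untouched platter slows through 0.6 to 0.15 rad/s, for 1 s ((velocity of joint platter above 0.15 rad/s or velocity of joint platter below -0.15 rad/s) and velocity of joint platter between -0.6 and 0.6 rad/s and horizontal distance between the grasp point and cat_head below 0.02 m and height (world z) of the grasp point between 0.15 and 0.21 m and angle between the grasp point's own z axis and vertical above 2.8 rad and contact force between each of the arm, the fingers and turntable below 0.3 N), for 1 s.
At the end, for the whole second after the job is handed in: The platter is at rest (under 0.03 rad/s), the cat stands upright on it (within 0.1 rad, within 125 mm of the axis), and the TCP is still within 20 mm sideways of straight above the cat, pointing down, 150 to 210 mm above the desk, with nothing touched (velocity of joint platter between -0.03 and 0.03 rad/s and horizontal distance between the grasp point and cat_head below 0.02 m and height (world z) of the grasp point between 0.15 and 0.21 m and angle between the grasp point's own z axis and vertical above 2.8 rad and contact force between each of the arm, the fingers and turntable below 0.3 N and angle between cat's own z axis and vertical below 0.1 rad and height (world z) of cat between 0.03 and 0.04 m and horizontal distance between cat and turntable below 0.125 m and linear speed of cat below 0.02 m/s).
It fails at once if the robot touches the cat (contact force between any of the fingers, the arm and cat above 0.5 N).
It fails at once if the cat tips, or slides outward off its place on the platter (angle between cat's own z axis and vertical above 0.3 rad or horizontal distance between cat and turntable above 0.135 m).
It fails at once if the platter is spun much faster than half a turn per second (over 4 rad/s) (velocity of joint platter above 4 rad/s or velocity of joint platter below -4 rad/s).
It fails at once if the pen cup, the fidget cube or the trays are disturbed (distance of any of pen_cup, fidget_cube from where it was at the start of the episode above 0.02 m or contact force between any of the arm, the fingers and trays above 2 N).
It also fails if it takes over 64 s, if anything falls off the work surface, if the arm or the gripper's body presses on something with over 40 N, if the wrist force passes 120 N, or if a joint passes its speed limit or range.

ROBOT

A 6-joint arm with a two-finger parallel gripper is mounted at the origin on the work surface. World frame = base frame: x ahead of the robot, y to its left, z up, the work surface at z = 0. Lengths are in m, angles in rad, forces in N, time in s.
With the tool pointing down it reaches from about 0.225 to 0.875 m from the base axis. Payload 3.4 kg.
Tool frame: the origin (TCP) lies between the finger pads, 19 mm behind the fingertips; this is the grasp point; z points along the fingers, y is the line along which they close (so a half turn about z gives the same grasp; the last joint's range is limited). The gripper opens to 85 mm and grips with 20 to 120 N. Pads are 22 mm wide; open, the fingers measure 114 mm over their backs; the gripper's body (76 mm by 85 mm) begins 54 mm behind the grasp point. The pads swing forward as they close: fully open they stand 13 mm farther back than shut.
Start: joints at [1.198, 0.276, 1.505, -0, 1.361, -0.121], TCP at [0.143, 0.557, 0.25] pointing down, gripper open.
Joint ranges: [-2.89, 2.89], [-0.75, 2.08], [0.22, 2.7], [-1.18, 4.32], [0.11, 2.71], [-2.7, 2.7]. Speed limits (rad/s): [2.57, 2.57, 3.14, 3.14, 3.14, 3.14].

INTERFACE

Orientations are given as a unit quaternion [w, x, y, z].
In Python, from rig import manip gives the robot as it stands.
- The arm moves only by the shell command python3 -m pendant 'ROWS' [FORCE]. ROWS is JSON, a list of rows, each an object of numbers: "jaw": the opening, from -1 (shut) to 1 (fully open); "tx", "ty", "tz": the shift along the world's x, y, z in cm; "ax", "ay", "az": the turn, a rotation vector about the world's x, y, z in degrees. In form: [{"jaw": .., "tx": .., "ty": .., "tz": .., "ax": .., "ay": .., "az": ..}, ...]. A call has 1 to 10 rows; each row is the pose to reach, as a shift and turn from the pose commanded when the call began; what a row does not reach only later rows make up. A row lasts 1/8 s, in which the tool goes at most 62.5 mm and 10.7 degrees, less where a joint would pass 70% of its speed; a pose out of reach is approached as far as the arm can. A call with a gripper value outside its range is refused whole. The fingers move at their own pace and stop on an object; FORCE is the grip in N (left out, the last holds). Time passes only in rows, so rows that repeat a pose let the fingers close. It gives the time, the measured TCP pose, the force, the opening and the grip force at its end, in the units of the state.
- manip.get_state(): the state, without advancing time (a new reading comes with each control period).
- manip.get_image(name): name is "scene" or "side" or "wrist"; returns a dict with "pixels" (400x640x3 uint8, blue, green, red), "depth" (400x640 float32, m along the optical axis (not along the pixel's ray), 0 where there is no reading), "fx", "fy", "cx", "cy" (pixels), "pose" (4x4, takes a point from camera to world coordinates). Camera axes: x right, y down, z forward; pixel columns grow to the right and rows downward; lengths in m; the calibration is good to about 2 mm. A picture is of the moment at which its call begins.
- manip.sign_off(): hands the job in; it is judged then, once.
The state is a dict: "clock": time; "qpos": joint angles; "qd": joint speeds; "effort": joint torques, N m; "position": TCP position; "ee_rot": TCP orientation; "contact_force": force on the tool from outside, world axes, zero at the start; "moment": the same for the moment, N m; "width": finger opening in m; "gripper_force": force on a finger pad.
Only numpy, scipy, OpenCV 4.12 (cv2) and the standard library are available. Lean on these libraries where they do the work, as an engineer would, in place of code of your own. Each camera call takes 0.05 s, during which the arm holds its last target. There are 200 camera calls.

## Working session

There is one attempt and no reset: what is moved stays moved. The work goes in short steps, Python scripts to look and compute and a shell command to move; the robot and the scene stay as the last step left them, time stands still between calls to the robot, and variables do not carry over. Pictures are saved under pics/ and viewed, at most 10 in all, crops included, and the job is handed in when it is done.

```bash
mkdir -p pics; ls; python3 - <<'E'
from rig import manip
import cv2,pickle,numpy as np
s=manip.get_state();print({k:np.round(v,3).tolist() for k,v in s.items()})
d={n:manip.get_image(n) for n in("scene","wrist")}
pickle.dump(d,open("d0.pkl","wb"))
cv2.imwrite("pics/a.png",np.vstack([cv2.resize(d[n]["pixels"],(480,300)) for n in d]))
for n in d: print(n,d[n]["fx"],d[n]["cx"],d[n]["cy"],np.round(d[n]["pose"],3).tolist())
E
```

```text
pics
{'clock': 0.0, 'qpos': [1.198, 0.277, 1.506, -0.0, 1.361, -0.121], 'qd': [0.0, 0.001, -0.0, 0.002, -0.001, 0.0], 'effort': [-0.0, -41.678, -24.58, 0.0, 0.011, -0.0], 'position': [0.143, 0.556, 0.249], 'ee_rot': [-0.0, 0.126, 0.992, -0.001], 'contact_force': [-0.009, -0.063, 0.421], 'moment': [0.041, -0.012, 0.041], 'gripper_force': 0.0, 'width': 0.085}
scene 394.75774119323756 330.9757794146078 205.2216163657758 [[-0.788, 0.428, -0.443, 1.079], [0.616, 0.531, -0.582, 0.634], [-0.013, -0.731, -0.682, 0.86], [0.0, 0.0, 0.0, 1.0]]
wrist 299.7224978694822 315.42175915526843 205.70826794841017 [[0.249, 0.923, 0.292, 0.068], [0.969, -0.237, -0.077, 0.576], [-0.002, 0.302, -0.953, 0.373], [0.0, 0.0, 0.0, 1.0]]
```

View pics/a.png

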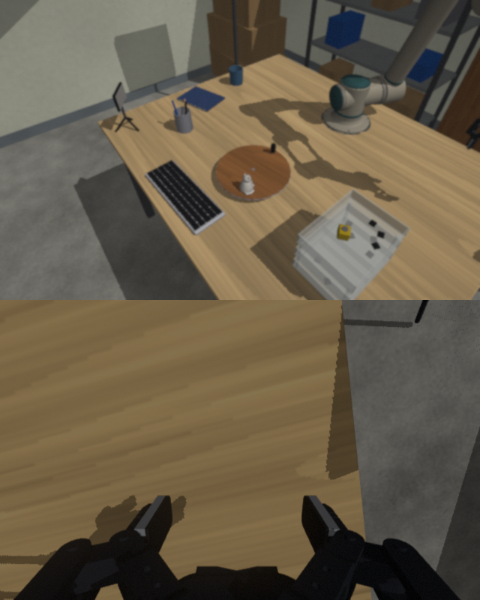

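The scene view shows the platter at about (336,229) in full-size pixels, the black knob at (364,197) and the white cat at (331,245). The pen cup is at (244,160), the trays with the yellow cube at (460,325). The wrist camera sees only desk.

```bash
cat > h.py <<'E'
import numpy as np,cv2
def cloud(d):
    v,u=np.mgrid[0:400,0:640]; z=d["depth"]
    p=np.stack([(u-d["cx"])/d["fx"]*z,(v-d["cy"])/d["fy"]*z,z,np.ones_like(z)],-1)
    return (p@np.array(d["pose"]).T)[...,:3]
def ray(d,u,v,h):
    T=np.array(d["pose"]); r=T[:3,:3]@[(u-d["cx"])/d["fx"],(v-d["cy"])/d["fy"],1]
    return T[:3,3]+r*(h-T[2,3])/r[2]
def circ(P):
    A=np.c_[2*P,np.ones(len(P))]; c=np.linalg.lstsq(A,(P**2).sum(1),rcond=None)[0]
    return c[:2],np.sqrt(c[2]+c[:2]@c[:2])
E
python3 - <<'E'
import pickle,numpy as np,cv2
from h import *
d=pickle.load(open("d0.pkl","rb"))["scene"]; C=cloud(d); px=d["pixels"].astype(int)
b,g,r=px[...,0],px[...,1],px[...,2]; hsv=cv2.cvtColor(d["pixels"],cv2.COLOR_BGR2HSV)
print("platter hsv",hsv[220,350],"desk",hsv[120,330],"knob",hsv[195:200,364].tolist(),"cat",hsv[245,331])
win=np.zeros((400,640),bool); win[180:290,260:410]=1
top=win&(abs(C[...,2]-.035)<.008)
n,l,st,_=cv2.connectedComponentsWithStats(top.astype(np.uint8)); k=1+st[1:,4].argmax(); m=(l==k).astype(np.uint8)
cn=max(cv2.findContours(m,0,2)[0],key=len)[:,0]
hull=cv2.convexHull(cn)[:,0]
P=np.array([ray(d,u,v,.035)[:2] for u,v in hull]); print("rim",circ(P),len(P),"z med",np.median(C[m>0][:,2]))
c,R=circ(P)
rr=np.hypot(*(C[...,:2]-c).transpose(2,0,1)); up=win&(rr<.15)&(C[...,2]>.045)
n,l,st,ce=cv2.connectedComponentsWithStats(up.astype(np.uint8))
for i in range(1,n):
  if st[i,4]>8:
    q=C[l==i]; print(st[i],q.mean(0).round(3),q.min(0).round(3),q.max(0).round(3),hsv[l==i].mean(0).round())
for name,mm in(("yellow",(hsv[...,0]>20)&(hsv[...,0]<32)&(hsv[...,1]>200)&(b<60)),("all>9cm",(C[...,2]>.09)&(C[...,2]<.2)&(d["depth"]>0)&(d["depth"]<2))):
  n,l,st,_=cv2.connectedComponentsWithStats(mm.astype(np.uint8))
  for i in range(1,n):
    if st[i,4]>30:q=C[l==i];print(name,st[i],q.min(0).round(3),q.max(0).round(3))
E
```

```text
platter hsv [ 14 152 104] desk [ 19 102 157] knob [[150, 12, 21], [70, 40, 19], [135, 70, 22], [105, 23, 22], [0, 0, 21]] cat [ 18  18 171]
rim (array([0.58510613, 0.01198911]), np.float64(0.14510371943905684)) 44 z med 0.033588465356334196
[360 191   8  13  82] [ 0.464 -0.012  0.066] [ 0.45  -0.023  0.045] [ 0.472 -0.004  0.082] [36. 74. 52.]
[319 231  19  26 305] [0.667 0.077 0.071] [0.638 0.053 0.045] [0.687 0.093 0.104] [ 17.  24. 132.]
yellow [452 301  14  17  84] [0.612 0.426 0.154] [1.079 0.634 0.86 ]
all>9cm [515  18  45  18 461] [-1.09  -0.456  0.145] [-0.933 -0.248  0.199]
all>9cm [ 581   20   59   47 1089] [-1.427 -0.117  0.09 ] [-0.917  0.018  0.2  ]
all>9cm [632  63   8  17  76] [-0.935  0.148  0.09 ] [-0.913  0.179  0.151]
all>9cm [ 438  100  103   50 3019] [-0.194 -0.084  0.09 ] [0.108 0.145 0.2  ]
all>9cm [150 112  19  38 371] [ 0.804 -0.649  0.09 ] [ 0.881 -0.543  0.2  ]
all>9cm [228 132  25  25 206] [ 0.608 -0.466  0.09 ] [ 0.682 -0.387  0.157]
all>9cm [324 231  10  10  67] [0.647 0.057 0.09 ] [0.671 0.082 0.104]
all>9cm [  393   252   154   148 12190] [0.479 0.365 0.09 ] [0.726 0.554 0.181]
```

```bash
python3 -m pendant '[{"jaw":-1,"tx":3.5,"ty":-4.5,"tz":2},{"jaw":-1,"tx":7,"ty":-9,"tz":2},{"jaw":-1,"tx":10.5,"ty":-13.5,"tz":2},{"jaw":-1,"tx":14,"ty":-18,"tz":2},{"jaw":-1,"tx":17.5,"ty":-22.5,"tz":2},{"jaw":-1,"tx":21,"ty":-27,"tz":2},{"jaw":-1,"tx":24.5,"ty":-31.5,"tz":2},{"jaw":-1,"tx":28,"ty":-36,"tz":2},{"jaw":-1,"tx":31.5,"ty":-40.5,"tz":2},{"jaw":-1,"tx":35,"ty":-45,"tz":2}]'
python3 -m pendant '[{"jaw":-1,"tx":3.5,"ty":-4.5},{"jaw":-1,"tx":6.5,"ty":-9},{"jaw":-1,"tx":6.5,"ty":-9},{"jaw":-1,"tx":6.5,"ty":-9}]'
cat >> h.py <<'E'
def cat_knob(d,c):
    """cloud points above the platter: white = cat, dark = knob"""
    C=cloud(d); rr=np.hypot(C[...,0]-c[0],C[...,1]-c[1]); hsv=cv2.cvtColor(d["pixels"],cv2.COLOR_BGR2HSV)
    up=(rr<.15)&(C[...,2]>.042)&(C[...,2]<.107)&(d["depth"]>0)
    w=up&(hsv[...,2]>75)&(hsv[...,1]<80); k=up&(hsv[...,2]<60)
    out=[]
    for m in (w,k):
        n,l,st,_=cv2.connectedComponentsWithStats(m.astype(np.uint8))
        out.append((l==1+st[1:,4].argmax(),C) if n>1 else None)
    return out
E
python3 - <<'E'
from rig import manip
import pickle
from h import *
s=manip.get_state(); print(s["position"],s["ee_rot"],s["clock"])
d=manip.get_image("wrist"); pickle.dump(d,open("d1.pkl","wb")); cv2.imwrite("pics/b.png",d["pixels"])
d2=manip.get_image("scene"); pickle.dump(d2,open("d2.pkl","wb"))
c=np.array([.585,.012])
C=cloud(d); m=((abs(C[...,2]-.035)<.01)&(np.hypot(C[...,0]-.585,C[...,1]-.012)<.17)).astype(np.uint8)
hull=cv2.convexHull(max(cv2.findContours(m,0,2)[0],key=len)[:,0])[:,0]
hull=np.array([h for h in hull if 3<h[0]<636 and 3<h[1]<396])
print("rim",circ(np.array([ray(d,*h,.035)[:2] for h in hull])),len(hull), np.median(C[m>0][:,2]))
for n,x in(("wrist",d),("scene",d2)):
  for r in cat_knob(x,c):
    if r: q=r[1][r[0]]; print(n,r[0].sum(),q.mean(0).round(4),q.min(0).round(3),q.max(0).round(3),"top",[q[q[:,2]>h][:,:2].mean(0).round(4) for h in(.06,.075,.09) if (q[:,2]>h).any()])
E
```

```text
[0.14310648 0.55644497 0.24923748] [-1.97362167e-04  1.25582872e-01  9.92082797e-01 -7.91518168e-04] 0.1invalid input at $[0]: expected keys jaw, tx, ty, tz, ax, ay, az
invalid input at $[0]: expected keys jaw, tx, ty, tz, ax, ay, az
Traceback (most recent call last):
ValueError: max() iterable argument is empty
```

View pics/b.png

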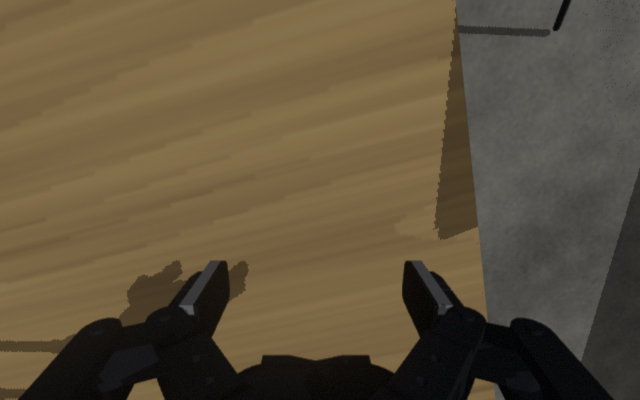

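The move was refused because every key has to be present, so the arm hasn't moved and the wrist view is unchanged: desk only, fingertips at (215,265) and (415,265). I'll resend with full rows.

```bash
python3 -m pendant '[{"jaw":-1,"tx":3.5,"ty":-4.5,"tz":2,"ax":0,"ay":0,"az":0},{"jaw":-1,"tx":7,"ty":-9,"tz":2,"ax":0,"ay":0,"az":0},{"jaw":-1,"tx":10.5,"ty":-13.5,"tz":2,"ax":0,"ay":0,"az":0},{"jaw":-1,"tx":14,"ty":-18,"tz":2,"ax":0,"ay":0,"az":0},{"jaw":-1,"tx":17.5,"ty":-22.5,"tz":2,"ax":0,"ay":0,"az":0},{"jaw":-1,"tx":21,"ty":-27,"tz":2,"ax":0,"ay":0,"az":0},{"jaw":-1,"tx":24.5,"ty":-31.5,"tz":2,"ax":0,"ay":0,"az":0},{"jaw":-1,"tx":28,"ty":-36,"tz":2,"ax":0,"ay":0,"az":0},{"jaw":-1,"tx":31.5,"ty":-40.5,"tz":2,"ax":0,"ay":0,"az":0},{"jaw":-1,"tx":35,"ty":-45,"tz":2,"ax":0,"ay":0,"az":0}]'
python3 -m pendant '[{"jaw":-1,"tx":3.5,"ty":-4.5,"tz":0,"ax":0,"ay":0,"az":0},{"jaw":-1,"tx":6.5,"ty":-9,"tz":0,"ax":0,"ay":0,"az":0},{"jaw":-1,"tx":6.5,"ty":-9,"tz":0,"ax":0,"ay":0,"az":0},{"jaw":-1,"tx":6.5,"ty":-9,"tz":0,"ax":0,"ay":0,"az":0}]'
python3 - <<'E'
from rig import manip
import pickle
from h import *
s=manip.get_state(); print(s["position"],s["ee_rot"],s["clock"])
d=manip.get_image("wrist"); pickle.dump(d,open("d1.pkl","wb")); cv2.imwrite("pics/c.png",d["pixels"])
d2=manip.get_image("scene"); pickle.dump(d2,open("d2.pkl","wb"))
c=np.array([.585,.012])
C=cloud(d); m=((abs(C[...,2]-.035)<.01)&(np.hypot(C[...,0]-.585,C[...,1]-.012)<.17)).astype(np.uint8)
hull=cv2.convexHull(max(cv2.findContours(m,0,2)[0],key=len)[:,0])[:,0]
hull=np.array([h for h in hull if 3<h[0]<636 and 3<h[1]<396])
print("rim",circ(np.array([ray(d,*map(float,h),.035)[:2] for h in hull])),len(hull), np.median(C[m>0][:,2]))
for n,x in(("wrist",d),("scene",d2)):
  for r in cat_knob(x,c):
    if r: q=r[1][r[0]]; print(n,r[0].sum(),q.mean(0).round(4),q.min(0).round(3),q.max(0).round(3),"top",[q[q[:,2]>h][:,:2].mean(0).round(4) for h in(.06,.075,.09) if (q[:,2]>h).any()])
E
```

```text
clock: 1.45
position: [0.4941, 0.1053, 0.27]
ee_rot: [0.0, 0.126, 0.992, 0.0]
contact_force: [0.0, 0.1, 0.4]
width: -0.0004
gripper_force: 0.0
clock: 1.95
position: [0.5577, 0.0172, 0.2696]
ee_rot: [-0.001, 0.126, 0.992, 0.0]
contact_force: [0.3, 0.7, -0.2]
width: -0.0
gripper_force: 0.0
[0.55768437 0.01715587 0.26955479] [-8.49373327e-04  1.25876611e-01  9.92045468e-01  3.84009046e-04] 1.95
rim (array([0.5784025 , 0.00824735]), np.float64(0.14380140250041124)) 61 0.03460284486606929
wrist 1225 [0.6476 0.073  0.0713] [0.63  0.051 0.042] [0.68  0.102 0.105] top [array([0.6482, 0.069 ]), array([0.6501, 0.0678]), array([0.6518, 0.0675])]
wrist 428 [ 0.4579 -0.0143  0.0767] [ 0.447 -0.026  0.046] [ 0.467 -0.005  0.082] top [array([ 0.4576, -0.0146]), array([ 0.4571, -0.0153])]
scene 339 [0.6668 0.0792 0.0672] [0.634 0.057 0.042] [0.687 0.102 0.103] top [array([0.6651, 0.0749]), array([0.6622, 0.0727]), array([0.6598, 0.0707])]
scene 55 [ 0.4646 -0.0094  0.0646] [ 0.454 -0.02   0.044] [ 0.471 -0.004  0.081] top [array([ 0.4633, -0.0095]), array([ 0.4615, -0.0117])]
```

View pics/c.png

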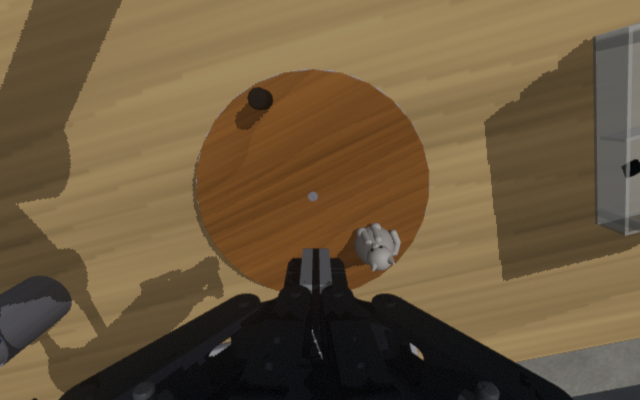

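The wrist view, with image down being +x, shows the whole platter. The axis pin is at (313,197), the knob top at (260,98) and the cat's head at (378,248). There is no tracking lag. The scene and wrist estimates of the centre differ by about 7 mm, so I'll check the pin and a third view.

```bash
python3 - <<'E'
from rig import manip
import pickle
from h import *
d=pickle.load(open("d1.pkl","rb")); s=pickle.load(open("d0.pkl","rb"))["scene"]; e=manip.get_image("side"); pickle.dump(e,open("d3.pkl","wb"))
def pin(d,x0,r=.02):
    C=cloud(d); hsv=cv2.cvtColor(d["pixels"],cv2.COLOR_BGR2HSV)
    m=(np.hypot(C[...,0]-x0[0],C[...,1]-x0[1])<r)&(abs(C[...,2]-.036)<.012)&(hsv[...,1]<95)
    v,u=np.nonzero(m); return len(u), (u.mean(),v.mean(),ray(d,u.mean(),v.mean(),.036).round(4)) if len(u) else None
print("wrist pin",pin(d,(.58,.01)),"scene pin",pin(s,(.585,.012)))
print("side pose",np.round(e["pose"],3).tolist())
C=cloud(e); c=np.array([.583,.010])
m=((abs(C[...,2]-.035)<.008)&(np.hypot(*(C[...,:2]-c).transpose(2,0,1))<.17)).astype(np.uint8); print(m.sum())
if m.sum()>50:
  hull=cv2.convexHull(max(cv2.findContours(m,0,2)[0],key=len)[:,0])[:,0]
  print("side rim",circ(np.array([ray(e,*map(float,h),.035)[:2] for h in hull])),"pin",pin(e,c))
# wrist rim, only real platter/desk edges (RANSAC-like trimming)
C=cloud(d); m=((abs(C[...,2]-.035)<.01)&(np.hypot(C[...,0]-.58,C[...,1]-.01)<.17)).astype(np.uint8)
hull=max(cv2.findContours(m,0,1)[0],key=len)[:,0]; P=np.array([ray(d,*map(float,h),.035)[:2] for h in hull])
for _ in range(8):
  c,R=circ(P); e_=abs(np.hypot(*(P-c).T)-R); P=P[(e_<max(.002,np.percentile(e_,90)))|(e_<.0015)]
print("wrist rim",c,R,len(P))
for n,x in(("wrist",d),("side",e)):
  for r in cat_knob(x,c):
    if r: q=r[1][r[0]]; print(n,r[0].sum(),[(h,q[q[:,2]>h][:,:2].mean(0).round(4).tolist(),q[q[:,2]>h][:,:2].min(0).round(3).tolist(),q[q[:,2]>h][:,:2].max(0).round(3).tolist()) for h in(.042,.07,.09) if (q[:,2]>h).any()])
E
```

```text
wrist pin (77, (np.float64(312.5844155844156), np.float64(195.9090909090909), array([0.5791, 0.0082, 0.036 ]))) scene pin (14, (np.float64(337.5), np.float64(225.28571428571428), array([0.5812, 0.0102, 0.036 ])))
side pose [[0.953, -0.214, 0.217, 0.317], [-0.304, -0.621, 0.722, -0.889], [-0.02, -0.754, -0.657, 0.92], [0.0, 0.0, 0.0, 1.0]]
4273
side rim (array([0.57701376, 0.00122165]), np.float64(0.14547853631327676)) pin (12, (np.float64(314.5), np.float64(218.0), array([0.5779, 0.0066, 0.036 ])))
wrist rim [0.57825718 0.00823672] 0.14316951576458875 582
wrist 1225 [(0.042, [0.6476, 0.073], [0.63, 0.051], [0.68, 0.102]), (0.07, [0.6498, 0.0681], [0.638, 0.055], [0.666, 0.084]), (0.09, [0.6518, 0.0675], [0.642, 0.055], [0.666, 0.081])]
wrist 428 [(0.042, [0.4579, -0.0143], [0.447, -0.026], [0.467, -0.005]), (0.07, [0.4574, -0.0151], [0.447, -0.026], [0.467, -0.005])]
side 209 [(0.042, [0.6524, 0.0545], [0.631, 0.04], [0.68, 0.076]), (0.07, [0.6531, 0.0584], [0.638, 0.049], [0.671, 0.076]), (0.09, [0.6524, 0.0625], [0.643, 0.052], [0.663, 0.076])]
side 61 [(0.042, [0.4546, -0.0251], [0.447, -0.032], [0.463, -0.014]), (0.07, [0.4549, -0.0232], [0.447, -0.03], [0.463, -0.014])]
```

```bash
python3 -m pendant '[{"jaw":-1,"tx":-4,"ty":-2.5,"tz":0,"ax":0,"ay":0,"az":-5},{"jaw":-1,"tx":-8,"ty":-5,"tz":0,"ax":0,"ay":0,"az":-10},{"jaw":-1,"tx":-12,"ty":-7.3,"tz":-3,"ax":0,"ay":0,"az":-10},{"jaw":-1,"tx":-12,"ty":-7.3,"tz":-8,"ax":0,"ay":0,"az":-10},{"jaw":-1,"tx":-12,"ty":-7.3,"tz":-13,"ax":0,"ay":0,"az":-10},{"jaw":-1,"tx":-12,"ty":-7.3,"tz":-17,"ax":0,"ay":0,"az":-10},{"jaw":-1,"tx":-12,"ty":-7.3,"tz":-19.8,"ax":0,"ay":0,"az":-10},{"jaw":-1,"tx":-12,"ty":-7.3,"tz":-19.8,"ax":0,"ay":0,"az":-10}]'
python3 - <<'E'
from rig import manip
from h import *
d=manip.get_image("scene"); cv2.imwrite("pics/d.png",d["pixels"][130:330,220:540].repeat(2,0).repeat(2,1))
c=np.array([.579,.008])
for r in cat_knob(d,c):
    q=r[1][r[0]]; print(len(q),q.mean(0).round(4),q.min(0).round(3),q.max(0).round(3))
s=manip.get_state(); p=s["position"]; w,x,y,z=s["ee_rot"]
n=np.array([2*(x*y-w*z),1-2*(x*x+z*z)]); print(p,n)
ph=np.deg2rad(190.8); 
dphi=[0,2,5,9,13,16.5,19.5]; dd=[.031,.0265,.0255,.0255,.0255,.0255,.0255]
for a,b in zip(np.cumsum(dphi),dd):
    f=ph-np.deg2rad(a); K=c+.125*np.array([np.cos(f),np.sin(f)]); print(a,((K-n*b-p[:2])*100).round(1))
E
```

```text
clock: 3.1
position: [0.4364, -0.0547, 0.0708]
ee_rot: [-0.002, 0.211, 0.978, 0.0]
contact_force: [0.4, -0.2, -0.5]
width: 0.0
gripper_force: 0.0
344 [0.6669 0.0793 0.0672] [0.635 0.055 0.042] [0.687 0.103 0.103]
98 [ 0.4585 -0.0223  0.0723] [ 0.438 -0.05   0.044] [ 0.473 -0.002  0.107]
[ 0.43777209 -0.05522546  0.07208621] [0.41226139 0.91106561]
0.0 [0.6 1.2]
2.0 [0.7 2. ]
7.0 [0.6 3.2]
16.0 [0.6 5.1]
29.0 [1.2 7.9]
45.5 [ 2.8 11.1]
65.0 [ 5.8 14.1]
```

View pics/d.png

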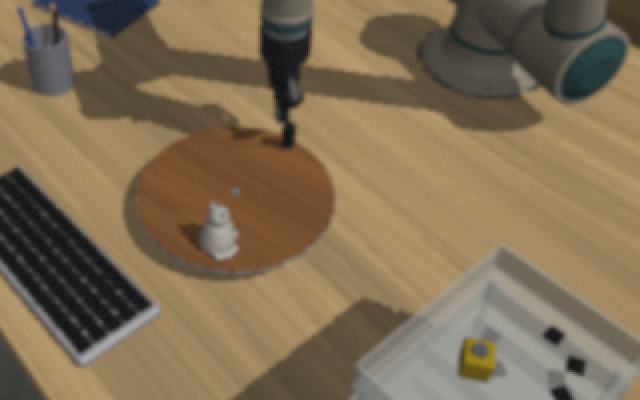

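The crop shows the shut fingers standing just beside the black knob at (289,133), with the cat at (219,230) across the axis and everything else clear. Next I'll write the tracker and then push clockwise.

```bash
cat > track.py <<'E'
import sys,json,os
from rig import manip
from h import *
from scipy.optimize import least_squares
c=np.array([.579,.008]); A,B=.155,.0097
cam,N=sys.argv[1],int(sys.argv[2]); f="meas.json"
M=json.load(open(f)) if os.path.exists(f) else []
t=manip.get_state()["clock"]; d=manip.get_image(cam)
C=cloud(d); hsv=cv2.cvtColor(d["pixels"],cv2.COLOR_BGR2HSV); rr=np.hypot(*(C[...,:2]-c).transpose(2,0,1))
m=(d["depth"]>0)&(rr>.04)&(rr<.15)&(C[...,2]>.085)&(C[...,2]<.108)&(hsv[...,2]>75)&(hsv[...,1]<80)
n,l,st,_=cv2.connectedComponentsWithStats(m.astype(np.uint8),connectivity=8)
if n>1 and st[1:,4].max()>(15 if cam=="scene" else 60):
    q=C[l==1+st[1:,4].argmax()][:,:2].mean(0)-(np.array([.003,.003]) if cam=="scene" else 0)-c
    M.append([t,float(np.arctan2(q[1],q[0])),float(np.hypot(*q)),cam]); print("meas",M[-1],st[1:,4].max())
else: print("no cat seen",st[1:,4])
json.dump(M,open(f,"w"))
if not M: sys.exit()
tm=np.array([x[0] for x in M]); th=np.array([x[1] for x in M]); t0=tm[0]
def model(p,t):
    w0,k=p[1],p[2]; a,b=k*A,k*B; ts=np.log(1+w0*b/a)/b; u=np.minimum(t-t0,ts)
    return p[0]-((w0+a/b)*(1-np.exp(-b*u))/b-a/b*u), np.maximum((w0+a/b)*np.exp(-b*u)-a/b,0), ts
wrap=lambda x:(x+np.pi)%(2*np.pi)-np.pi
res=lambda p:np.r_[wrap(th-model(p,tm)[0])/.03,(p[1]-2.6)/.3,(p[2]-1)/.25]
p=min((least_squares(res,[th[0],w,k]) for w in np.arange(1.8,3.5,.2) for k in(.8,1.1)),key=lambda s:s.cost).x
r=float(np.median([x[2] for x in M][-7:]))
s=manip.get_state(); now=s["clock"]; P=s["position"]
print("fit w0 %.3f k %.3f w now %.3f r %.4f stop at %.1f resid_mm %s"%(p[1],p[2],model(p,now)[1],r,t0+model(p,now)[2],(wrap(th-model(p,tm)[0])*100).round(1)[-6:]))
cat=lambda t:c+r*np.array([np.cos(model(p,t)[0]),np.sin(model(p,t)[0])])
print("now",now,"off_mm",((P[:2]-cat(now))*1000).round(1),"z",P[2].round(4),"wrench",np.round(s["contact_force"],1))
x=P[:2].copy()
for k in range(1,N+1):
    g=cat(now+.125*k+(.025 if k==N else 0)); dx=g-x; e=np.hypot(*dx); x=x+dx*min(1,.055/max(e,1e-9))
    print(k,((x-P[:2])*100).round(1),"gap_mm %.0f"%(np.hypot(*(g-x))*1000))
print("tz",round((.183-P[2])*100,1))
E
python3 -m pendant '[{"jaw":-1,"tx":0.6,"ty":1.2,"tz":0,"ax":0,"ay":0,"az":0},{"jaw":-1,"tx":0.7,"ty":2,"tz":0,"ax":0,"ay":0,"az":0},{"jaw":-1,"tx":0.6,"ty":3.2,"tz":0,"ax":0,"ay":0,"az":0},{"jaw":-1,"tx":0.6,"ty":5.1,"tz":0,"ax":0,"ay":0,"az":0},{"jaw":-1,"tx":1.2,"ty":7.9,"tz":0,"ax":0,"ay":0,"az":0},{"jaw":-1,"tx":2.8,"ty":11.1,"tz":0,"ax":0,"ay":0,"az":0},{"jaw":-1,"tx":5.8,"ty":14.1,"tz":0,"ax":0,"ay":0,"az":0},{"jaw":-1,"tx":7.3,"ty":15.2,"tz":4,"ax":0,"ay":0,"az":0},{"jaw":-1,"tx":7.5,"ty":15.4,"tz":9,"ax":0,"ay":0,"az":0},{"jaw":1,"tx":7.5,"ty":15.4,"tz":11.1,"ax":0,"ay":0,"az":0}]' && python3 track.py scene 4
```

```text
clock: 4.4
position: [0.5146, 0.0993, 0.1862]
ee_rot: [0.002, 0.211, 0.977, 0.001]
contact_force: [0.4, -0.1, -1.4]
width: 0.0169
gripper_force: 0.0
meas [4.4, -1.5541024772547363, 0.09403493909648893, 'scene'] 65
fit w0 2.600 k 1.000 w now 2.591 r 0.0940 stop at 19.9 resid_mm [0.]
now 4.45 off_mm [-53.  184.6] z 0.1879 wrench [ 0.7 -0.   2.3]
1 [ 0.7 -5.5] gap_mm 123
2 [  0.3 -10.9] gap_mm 50
3 [ -1.9 -13.6] gap_mm 0
4 [ -3.  -10.3] gap_mm 0
tz -0.5
```

```bash
python3 -m pendant '[{"jaw":1,"tx":-1,"ty":-2,"tz":-0.5,"ax":0,"ay":0,"az":0},{"jaw":1,"tx":-2.5,"ty":-4.5,"tz":-0.5,"ax":0,"ay":0,"az":0},{"jaw":1,"tx":-2.5,"ty":-4.5,"tz":-0.5,"ax":0,"ay":0,"az":0}]' && python3 track.py scene 10
```

```text
clock: 4.82
position: [0.4865, 0.0525, 0.1774]
ee_rot: [-0.001, 0.212, 0.977, -0.0]
contact_force: [0.1, 0.8, 0.5]
width: 0.0789
gripper_force: 0.0
meas [4.825, -2.829031026895904, 0.09239944433150228, 'scene'] 61
fit w0 2.995 k 0.989 w now 2.908 r 0.0932 stop at 22.3 resid_mm [ 0.9 -0.9]
now 4.875 off_mm [ 0.4 61.5] z 0.1777 wrench [0.1 0.6 0.1]
1 [-0.  -2.8] gap_mm 0
2 [1.2 0.3] gap_mm 0
3 [3.4 2.8] gap_mm 0
4 [6.2 4.4] gap_mm 0
5 [9.5 4.8] gap_mm 0
6 [12.6  4.1] gap_mm 0
7 [15.3  2.4] gap_mm 0
8 [17.3 -0. ] gap_mm 0
9 [18.3 -3. ] gap_mm 0
10 [18.2 -6.8] gap_mm 0
tz 0.5
```

```bash
python3 -m pendant '[{"jaw":1,"tx":-0.2,"ty":-2.8,"tz":0.5,"ax":0,"ay":0,"az":0},{"jaw":1,"tx":1.1,"ty":0.3,"tz":0.5,"ax":0,"ay":0,"az":0},{"jaw":1,"tx":3.3,"ty":2.9,"tz":0.5,"ax":0,"ay":0,"az":0},{"jaw":1,"tx":6.2,"ty":4.6,"tz":0.5,"ax":0,"ay":0,"az":0},{"jaw":1,"tx":9.6,"ty":5.1,"tz":0.5,"ax":0,"ay":0,"az":0},{"jaw":1,"tx":13,"ty":4.2,"tz":0.5,"ax":0,"ay":0,"az":0}]' && cat > pic.py <<'E'
E
sed -i 's/^C=cloud(d); hsv/import cv2; cv2.imwrite("pics\/t%.2f.png"%t,d["pixels"])\nC=cloud(d); hsv/' track.py; python3 track.py wrist 10; ls pics
```

```text
clock: 5.62
position: [0.6196, 0.0975, 0.1826]
ee_rot: [0.0, 0.21, 0.978, 0.001]
contact_force: [-0.6, -0.4, -0.7]
width: 0.0854
gripper_force: 0.0
meas [5.625, 1.2295153530635394, 0.09673920329249144, 'wrist'] 1085
fit w0 2.961 k 1.012 w now 2.725 r 0.0940 stop at 21.7 resid_mm [ 1.5 -1.8  0.3]
now 5.675 off_mm [2.5 4. ] z 0.1824 wrench [ 6.4 -0.5 -0.7]
1 [ 2.3 -2.3] gap_mm 0
2 [ 4.  -4.9] gap_mm 0
3 [ 4.8 -8. ] gap_mm 0
4 [  4.5 -11.1] gap_mm 0
5 [  3.3 -13.9] gap_mm 0
6 [  1.2 -16.1] gap_mm 0
7 [ -1.4 -17.6] gap_mm 0
8 [ -4.3 -18.1] gap_mm 0
9 [ -7.3 -17.7] gap_mm 0
10 [-10.4 -16.1] gap_mm 0
tz 0.1
a.png
b.png
c.png
d.png
t5.62.png
```

View pics/t5.62.png

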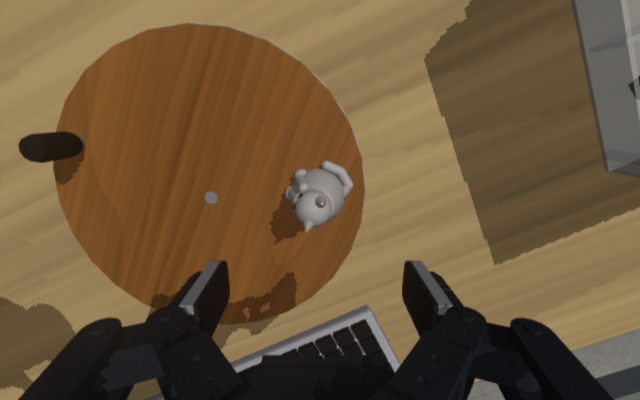

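```bash
sed -i 's/^r=float.*/r=float(np.median([x[2] for x in M if x[3]=="wrist"][-7:]))/' track.py; python3 -m pendant '[{"jaw":1,"tx":2.5,"ty":-2.2,"tz":0,"ax":0,"ay":0,"az":0},{"jaw":1,"tx":4.2,"ty":-4.9,"tz":0,"ax":0,"ay":0,"az":0},{"jaw":1,"tx":5,"ty":-8,"tz":0,"ax":0,"ay":0,"az":0},{"jaw":1,"tx":4.7,"ty":-11.2,"tz":0,"ax":0,"ay":0,"az":0},{"jaw":1,"tx":3.4,"ty":-14.1,"tz":0,"ax":0,"ay":0,"az":0},{"jaw":1,"tx":1.3,"ty":-16.4,"tz":0,"ax":0,"ay":0,"az":0},{"jaw":1,"tx":-1.4,"ty":-17.9,"tz":0,"ax":0,"ay":0,"az":0},{"jaw":1,"tx":-4.4,"ty":-18.4,"tz":0,"ax":0,"ay":0,"az":0},{"jaw":1,"tx":-7.4,"ty":-17.9,"tz":0,"ax":0,"ay":0,"az":0},{"jaw":1,"tx":-10.6,"ty":-16.3,"tz":0,"ax":0,"ay":0,"az":0}]' && python3 track.py wrist 10
```

```text
clock: 6.92
position: [0.5121, -0.0676, 0.1827]
ee_rot: [0.0, 0.212, 0.977, 0.0]
contact_force: [-0.5, 1.0, 0.2]
width: 0.0857
gripper_force: 0.0
meas [6.925, -2.2447540237174204, 0.09718241449266941, 'wrist'] 1029
fit w0 2.962 k 0.897 w now 2.542 r 0.0970 stop at 23.9 resid_mm [ 1.  -2.1  1.6 -0.6]
now 6.975 off_mm [-3.4 -4.8] z 0.1823 wrench [-5.2  1.3 -1.4]
1 [-1.4  3. ] gap_mm 0
2 [-2.3  5.9] gap_mm 0
3 [-2.3  8.9] gap_mm 0
4 [-1.4 11.7] gap_mm 0
5 [ 0.4 14.1] gap_mm 0
6 [ 2.8 15.8] gap_mm 0
7 [ 5.5 16.8] gap_mm 0
8 [ 8.4 16.9] gap_mm 0
9 [11.2 16.2] gap_mm 0
10 [14.  14.3] gap_mm 0
tz 0.1
```

The wrist picture shows the cat's head at about (318,205), close to the expected plumb point near (315,225), with the knob off to the left at (50,147). The TCP is within about 6 mm, so I'll keep following.

```bash
python3 -m pendant '[{"jaw":1,"tx":-1.4,"ty":3,"tz":0.1,"ax":0,"ay":0,"az":0},{"jaw":1,"tx":-2.3,"ty":5.9,"tz":0.1,"ax":0,"ay":0,"az":0},{"jaw":1,"tx":-2.3,"ty":8.9,"tz":0.1,"ax":0,"ay":0,"az":0},{"jaw":1,"tx":-1.4,"ty":11.7,"tz":0.1,"ax":0,"ay":0,"az":0},{"jaw":1,"tx":0.4,"ty":14.1,"tz":0.1,"ax":0,"ay":0,"az":0},{"jaw":1,"tx":2.8,"ty":15.8,"tz":0.1,"ax":0,"ay":0,"az":0},{"jaw":1,"tx":5.5,"ty":16.8,"tz":0.1,"ax":0,"ay":0,"az":0},{"jaw":1,"tx":8.4,"ty":16.9,"tz":0.1,"ax":0,"ay":0,"az":0},{"jaw":1,"tx":11.2,"ty":16.2,"tz":0.1,"ax":0,"ay":0,"az":0},{"jaw":1,"tx":14,"ty":14.3,"tz":0.1,"ax":0,"ay":0,"az":0}]' && python3 track.py wrist 10
```

```text
clock: 8.22
position: [0.6535, 0.0768, 0.1835]
ee_rot: [-0.0, 0.211, 0.978, 0.001]
contact_force: [0.1, -0.2, 1.2]
width: 0.0849
gripper_force: 0.0
meas [8.225, 0.952964486083803, 0.09612827226796761, 'wrist'] 1093
fit w0 2.987 k 1.026 w now 2.269 r 0.0967 stop at 21.6 resid_mm [ 0.6 -1.6  2.5 -2.3  0.8]
now 8.275 off_mm [13.6 -6.2] z 0.1832 wrench [ 4.8 -1.8  0.7]
1 [ 0.4 -1.5] gap_mm 0
2 [ 1.4 -3.9] gap_mm 0
3 [ 1.8 -6.6] gap_mm 0
4 [ 1.4 -9.2] gap_mm 0
5 [  0.4 -11.6] gap_mm 0
6 [ -1.3 -13.6] gap_mm 0
7 [ -3.4 -15.1] gap_mm 0
8 [ -5.7 -16. ] gap_mm 0
9 [ -8.2 -16.2] gap_mm 0
10 [-11.1 -15.6] gap_mm 0
tz -0.0
```

```bash
cp meas.json m_old.json; python3 - <<'E'
import json,numpy as np
M=json.load(open("meas.json"))
for x in M:
    if x[3]=="wrist":
        q=x[2]*np.array([np.cos(x[1]),np.sin(x[1])])+[.004,-.002]; x[1]=float(np.arctan2(q[1],q[0])); x[2]=float(np.hypot(*q))
json.dump(M,open("meas.json","w")); print(M)
E
sed -i 's/cam=="scene" else 0)-c/cam=="scene" else np.array([-.004,.002]))-c/' track.py
# variant without picture: reuse last data
sed -e 's/; d=manip.get_image(cam)//' -e '/^import cv2; cv2.imwrite/,/^else: print("no cat/d' -e '/^json.dump/d' track.py > fit.py; python3 fit.py wrist 4
```

```text
[[4.4, -1.5541024772547363, 0.09403493909648893, 'scene'], [4.825, -2.829031026895904, 0.09239944433150228, 'scene'], [5.625, 1.1834045723992066, 0.0962956817321815, 'wrist'], [6.925, -2.1993447146093397, 0.09634811533148814, 'wrist'], [8.225, 0.9073515641676879, 0.09691587747706998, 'wrist']]
fit w0 2.968 k 0.959 w now 2.297 r 0.0963 stop at 22.7 resid_mm [ 1.8 -1.1 -2.4  2.6 -0.9]
now 8.275 off_mm [11.8 -4. ] z 0.1832 wrench [ 4.8 -1.8  0.7]
1 [ 0.5 -1.8] gap_mm 0
2 [ 1.5 -4.3] gap_mm 0
3 [ 1.7 -7. ] gap_mm 0
4 [  1.1 -10.1] gap_mm 0
tz -0.0
```

```bash
python3 - <<'E'
import json,numpy as np
M=json.load(open("m_old.json"))
for x in M:
    if x[3]=="wrist":
        q=x[2]*np.array([np.cos(x[1]),np.sin(x[1])])+[.0025,-.001]; x[1]=float(np.arctan2(q[1],q[0])); x[2]=float(np.hypot(*q))
json.dump(M,open("meas.json","w"))
E
sed -i 's/\[-.004,.002\]/[-.0025,.001]/' track.py; python3 fit.py wrist 6
```

```text
fit w0 2.976 k 0.987 w now 2.285 r 0.0967 stop at 22.2 resid_mm [ 1.3 -1.3 -0.4  0.6 -0.2]
now 8.275 off_mm [12.4 -5. ] z 0.1832 wrench [ 4.8 -1.8  0.7]
1 [ 0.5 -1.6] gap_mm 0
2 [ 1.5 -4.2] gap_mm 0
3 [ 1.8 -6.8] gap_mm 0
4 [ 1.3 -9.4] gap_mm 0
5 [  0.2 -11.8] gap_mm 0
6 [ -1.9 -14.1] gap_mm 0
tz -0.0
```

Residuals are now under 1.5 mm.

```bash
python3 -m pendant '[{"jaw":1,"tx":0.5,"ty":-1.6,"tz":0,"ax":0,"ay":0,"az":0},{"jaw":1,"tx":1.5,"ty":-4.2,"tz":0,"ax":0,"ay":0,"az":0},{"jaw":1,"tx":1.8,"ty":-6.8,"tz":0,"ax":0,"ay":0,"az":0},{"jaw":1,"tx":1.3,"ty":-9.4,"tz":0,"ax":0,"ay":0,"az":0},{"jaw":1,"tx":0.2,"ty":-11.8,"tz":0,"ax":0,"ay":0,"az":0},{"jaw":1,"tx":-1.9,"ty":-14.1,"tz":0,"ax":0,"ay":0,"az":0}]' && python3 track.py wrist 8
```

```text
clock: 9.02
position: [0.6328, -0.0668, 0.1837]
ee_rot: [-0.0, 0.211, 0.977, 0.0]
contact_force: [-0.3, 0.2, -0.2]
width: 0.0852
gripper_force: 0.0
meas [9.025, -0.8510745141405771, 0.09631965595323334, 'wrist'] 1030
fit w0 2.976 k 0.987 w now 2.146 r 0.0966 stop at 22.2 resid_mm [ 1.3 -1.3 -0.4  0.6 -0.2  0. ]
now 9.075 off_mm [-5.3  1.5] z 0.1838 wrench [-3.2 -0.3  0.3]
1 [-1.8 -1.3] gap_mm 0
2 [-4.2 -1.9] gap_mm 0
3 [-6.8 -1.7] gap_mm 0
4 [-9.1 -1. ] gap_mm 0
5 [-11.2   0.3] gap_mm 0
6 [-12.9   2.1] gap_mm 0
7 [-14.    4.2] gap_mm 0
8 [-14.7   7. ] gap_mm 0
tz -0.1
```

```bash
python3 -m pendant '[{"jaw":1,"tx":-1.8,"ty":-1.3,"tz":0,"ax":0,"ay":0,"az":0},{"jaw":1,"tx":-4.2,"ty":-1.9,"tz":0,"ax":0,"ay":0,"az":0},{"jaw":1,"tx":-6.8,"ty":-1.7,"tz":0,"ax":0,"ay":0,"az":0},{"jaw":1,"tx":-9.1,"ty":-1,"tz":0,"ax":0,"ay":0,"az":0},{"jaw":1,"tx":-11.2,"ty":0.3,"tz":0,"ax":0,"ay":0,"az":0},{"jaw":1,"tx":-12.9,"ty":2.1,"tz":0,"ax":0,"ay":0,"az":0},{"jaw":1,"tx":-14,"ty":4.2,"tz":0,"ax":0,"ay":0,"az":0},{"jaw":1,"tx":-14.7,"ty":7,"tz":0,"ax":0,"ay":0,"az":0}]' && python3 track.py wrist 10
```

```text
clock: 10.07
position: [0.4856, 0.0049, 0.1842]
ee_rot: [0.0, 0.212, 0.977, 0.0]
contact_force: [0.4, 0.5, -0.1]
width: 0.0852
gripper_force: 0.0
meas [10.075, -3.05112399276811, 0.09662974605132707, 'wrist'] 985
fit w0 2.966 k 0.961 w now 1.982 r 0.0966 stop at 22.7 resid_mm [-1.3 -0.9  0.1  0.   1.1 -0.7]
now 10.125 off_mm [1.8 0.1] z 0.1841 wrench [-1.3  2.5  0. ]
1 [0.1 2.3] gap_mm 0
2 [1.  4.5] gap_mm 0
3 [2.3 6.4] gap_mm 0
4 [4. 8.] gap_mm 0
5 [6. 9.] gap_mm 0
6 [8.2 9.6] gap_mm 0
7 [10.5  9.6] gap_mm 0
8 [12.6  9.1] gap_mm 0
9 [14.6  8.2] gap_mm 0
10 [16.6  6.6] gap_mm 0
tz -0.1
```

```bash
python3 -m pendant '[{"jaw":1,"tx":0.1,"ty":2.3,"tz":0,"ax":0,"ay":0,"az":0},{"jaw":1,"tx":1,"ty":4.5,"tz":0,"ax":0,"ay":0,"az":0},{"jaw":1,"tx":2.3,"ty":6.4,"tz":0,"ax":0,"ay":0,"az":0},{"jaw":1,"tx":4,"ty":8,"tz":0,"ax":0,"ay":0,"az":0},{"jaw":1,"tx":6,"ty":9,"tz":0,"ax":0,"ay":0,"az":0},{"jaw":1,"tx":8.2,"ty":9.6,"tz":0,"ax":0,"ay":0,"az":0},{"jaw":1,"tx":10.5,"ty":9.6,"tz":0,"ax":0,"ay":0,"az":0},{"jaw":1,"tx":12.6,"ty":9.1,"tz":0,"ax":0,"ay":0,"az":0},{"jaw":1,"tx":14.6,"ty":8.2,"tz":0,"ax":0,"ay":0,"az":0},{"jaw":1,"tx":16.6,"ty":6.6,"tz":0,"ax":0,"ay":0,"az":0}]' && python3 track.py wrist 10
```

```text
clock: 11.38
position: [0.6529, 0.0708, 0.1838]
ee_rot: [-0.0, 0.211, 0.978, 0.0]
contact_force: [-0.5, 0.1, -0.6]
width: 0.0854
gripper_force: 0.0
meas [11.375, 0.7889161680546857, 0.0966357307725394, 'wrist'] 1058
fit w0 2.965 k 0.959 w now 1.767 r 0.0966 stop at 22.7 resid_mm [-0.9  0.1 -0.   1.1 -0.6 -0.1]
now 11.425 off_mm [ 3.2 -2.4] z 0.1836 wrench [ 3.3 -1.3  0.4]
1 [ 0.9 -1.5] gap_mm 0
2 [ 1.6 -3.5] gap_mm 0
3 [ 1.9 -5.5] gap_mm 0
4 [ 1.8 -7.5] gap_mm 0
5 [ 1.3 -9.5] gap_mm 0
6 [  0.4 -11.3] gap_mm 0
7 [ -0.8 -12.8] gap_mm 0
8 [ -2.3 -14. ] gap_mm 0
9 [ -4.  -14.9] gap_mm 0
10 [ -6.2 -15.5] gap_mm 0
tz -0.1
```

```bash
python3 -m pendant '[{"jaw":1,"tx":0.9,"ty":-1.5,"tz":0,"ax":0,"ay":0,"az":0},{"jaw":1,"tx":1.6,"ty":-3.5,"tz":0,"ax":0,"ay":0,"az":0},{"jaw":1,"tx":1.9,"ty":-5.5,"tz":0,"ax":0,"ay":0,"az":0},{"jaw":1,"tx":1.8,"ty":-7.5,"tz":0,"ax":0,"ay":0,"az":0},{"jaw":1,"tx":1.3,"ty":-9.5,"tz":0,"ax":0,"ay":0,"az":0},{"jaw":1,"tx":0.4,"ty":-11.3,"tz":0,"ax":0,"ay":0,"az":0},{"jaw":1,"tx":-0.8,"ty":-12.8,"tz":0,"ax":0,"ay":0,"az":0},{"jaw":1,"tx":-2.3,"ty":-14,"tz":0,"ax":0,"ay":0,"az":0},{"jaw":1,"tx":-4,"ty":-14.9,"tz":0,"ax":0,"ay":0,"az":0},{"jaw":1,"tx":-6.2,"ty":-15.5,"tz":0,"ax":0,"ay":0,"az":0}]' && python3 track.py wrist 10
```

```text
clock: 12.68
position: [0.589, -0.0855, 0.1841]
ee_rot: [0.0, 0.212, 0.977, 0.0]
contact_force: [-0.1, 0.8, 0.8]
width: 0.0853
gripper_force: 0.0
meas [12.675, -1.3818993932326233, 0.09625889301308993, 'wrist'] 1029
fit w0 2.965 k 0.958 w now 1.555 r 0.0966 stop at 22.7 resid_mm [ 0.  -0.   1.1 -0.5  0.  -0.1]
now 12.725 off_mm [-4.4  2.4] z 0.1841 wrench [-3.5  0.2  0.1]
1 [-1.4 -0.3] gap_mm 0
2 [-3.2  0.1] gap_mm 0
3 [-4.9  0.7] gap_mm 0
4 [-6.4  1.6] gap_mm 0
5 [-7.8  2.8] gap_mm 0
6 [-8.8  4.2] gap_mm 0
7 [-9.6  5.7] gap_mm 0
8 [-10.1   7.4] gap_mm 0
9 [-10.3   9. ] gap_mm 0
10 [-10.2  11. ] gap_mm 0
tz -0.1
```

```bash
python3 -m pendant '[{"jaw":1,"tx":-1.4,"ty":-0.3,"tz":0,"ax":0,"ay":0,"az":0},{"jaw":1,"tx":-3.2,"ty":0.1,"tz":0,"ax":0,"ay":0,"az":0},{"jaw":1,"tx":-4.9,"ty":0.7,"tz":0,"ax":0,"ay":0,"az":0},{"jaw":1,"tx":-6.4,"ty":1.6,"tz":0,"ax":0,"ay":0,"az":0},{"jaw":1,"tx":-7.8,"ty":2.8,"tz":0,"ax":0,"ay":0,"az":0},{"jaw":1,"tx":-8.8,"ty":4.2,"tz":0,"ax":0,"ay":0,"az":0},{"jaw":1,"tx":-9.6,"ty":5.7,"tz":0,"ax":0,"ay":0,"az":0},{"jaw":1,"tx":-10.1,"ty":7.4,"tz":0,"ax":0,"ay":0,"az":0},{"jaw":1,"tx":-10.3,"ty":9,"tz":0,"ax":0,"ay":0,"az":0},{"jaw":1,"tx":-10.2,"ty":11,"tz":0,"ax":0,"ay":0,"az":0}]' && python3 track.py wrist 10
```

```text
clock: 13.98
position: [0.4884, 0.0261, 0.1841]
ee_rot: [0.0, 0.212, 0.977, 0.0]
contact_force: [0.1, -0.0, -0.1]
width: 0.0856
gripper_force: 0.0
meas [13.975, 2.9786335578008627, 0.09697430505093523, 'wrist'] 962
fit w0 2.961 k 0.951 w now 1.351 r 0.0966 stop at 22.8 resid_mm [-0.4  0.9 -0.5  0.5  1.  -1. ]
now 14.025 off_mm [ 3.8 -0.9] z 0.1841 wrench [-0.4  2.1 -0.3]
1 [0.1 1.6] gap_mm 0
2 [0.8 3.1] gap_mm 0
3 [1.8 4.3] gap_mm 0
4 [2.9 5.4] gap_mm 0
5 [4.1 6.3] gap_mm 0
6 [5.5 6.9] gap_mm 0
7 [6.9 7.4] gap_mm 0
8 [8.3 7.6] gap_mm 0
9 [9.7 7.6] gap_mm 0
10 [11.4  7.3] gap_mm 0
tz -0.1
```

```bash
python3 -m pendant '[{"jaw":1,"tx":0.1,"ty":1.6,"tz":0,"ax":0,"ay":0,"az":0},{"jaw":1,"tx":0.8,"ty":3.1,"tz":0,"ax":0,"ay":0,"az":0},{"jaw":1,"tx":1.8,"ty":4.3,"tz":0,"ax":0,"ay":0,"az":0},{"jaw":1,"tx":2.9,"ty":5.4,"tz":0,"ax":0,"ay":0,"az":0},{"jaw":1,"tx":4.1,"ty":6.3,"tz":0,"ax":0,"ay":0,"az":0},{"jaw":1,"tx":5.5,"ty":6.9,"tz":0,"ax":0,"ay":0,"az":0},{"jaw":1,"tx":6.9,"ty":7.4,"tz":0,"ax":0,"ay":0,"az":0},{"jaw":1,"tx":8.3,"ty":7.6,"tz":0,"ax":0,"ay":0,"az":0},{"jaw":1,"tx":9.7,"ty":7.6,"tz":0,"ax":0,"ay":0,"az":0},{"jaw":1,"tx":11.4,"ty":7.3,"tz":0,"ax":0,"ay":0,"az":0}]' && python3 track.py wrist 10
```

```text
clock: 15.28
position: [0.6032, 0.0977, 0.184]
ee_rot: [-0.0, 0.212, 0.977, -0.0]
contact_force: [-0.3, -0.1, -0.6]
width: 0.0856
gripper_force: 0.0
meas [15.275, 1.3505789765609533, 0.09653376237466822, 'wrist'] 1063
fit w0 2.960 k 0.950 w now 1.146 r 0.0966 stop at 22.8 resid_mm [ 0.8 -0.6  0.5  1.1 -0.8 -0.2]
now 15.325 off_mm [ 0.8 -4. ] z 0.184 wrench [3.9 0.5 0. ]
1 [ 1.2 -0.1] gap_mm 0
2 [ 2.4 -0.7] gap_mm 0
3 [ 3.5 -1.5] gap_mm 0
4 [ 4.4 -2.4] gap_mm 0
5 [ 5.2 -3.4] gap_mm 0
6 [ 5.9 -4.4] gap_mm 0
7 [ 6.4 -5.6] gap_mm 0
8 [ 6.7 -6.7] gap_mm 0
9 [ 6.9 -7.9] gap_mm 0
10 [ 6.9 -9.3] gap_mm 0
tz -0.1
```

```bash
python3 -m pendant '[{"jaw":1,"tx":1.2,"ty":-0.1,"tz":0,"ax":0,"ay":0,"az":0},{"jaw":1,"tx":2.4,"ty":-0.7,"tz":0,"ax":0,"ay":0,"az":0},{"jaw":1,"tx":3.5,"ty":-1.5,"tz":0,"ax":0,"ay":0,"az":0},{"jaw":1,"tx":4.4,"ty":-2.4,"tz":0,"ax":0,"ay":0,"az":0},{"jaw":1,"tx":5.2,"ty":-3.4,"tz":0,"ax":0,"ay":0,"az":0},{"jaw":1,"tx":5.9,"ty":-4.4,"tz":0,"ax":0,"ay":0,"az":0},{"jaw":1,"tx":6.4,"ty":-5.6,"tz":0,"ax":0,"ay":0,"az":0},{"jaw":1,"tx":6.7,"ty":-6.7,"tz":0,"ax":0,"ay":0,"az":0},{"jaw":1,"tx":6.9,"ty":-7.9,"tz":0,"ax":0,"ay":0,"az":0},{"jaw":1,"tx":6.9,"ty":-9.3,"tz":0,"ax":0,"ay":0,"az":0}]' && python3 track.py wrist 10
```

```text
clock: 16.58
position: [0.6712, 0.0041, 0.184]
ee_rot: [-0.0, 0.211, 0.977, 0.0]
contact_force: [0.2, -0.1, 0.5]
width: 0.0855
gripper_force: 0.0
meas [16.575, -0.0110353733002813, 0.09630477956609355, 'wrist'] 1013
fit w0 2.961 k 0.951 w now 0.941 r 0.0965 stop at 22.8 resid_mm [-0.6  0.5  1.1 -0.8 -0.3  0.1]
now 16.625 off_mm [-4.2 -0.3] z 0.184 wrench [ 0.3 -0.6 -0.2]
1 [ 0.3 -1.1] gap_mm 0
2 [ 0.  -2.2] gap_mm 0
3 [-0.3 -3.2] gap_mm 0
4 [-0.8 -4.1] gap_mm 0
5 [-1.3 -5. ] gap_mm 0
6 [-2.  -5.8] gap_mm 0
7 [-2.7 -6.5] gap_mm 0
8 [-3.4 -7.1] gap_mm 0
9 [-4.2 -7.6] gap_mm 0
10 [-5.1 -8.1] gap_mm 0
tz -0.1
```

```bash
python3 -m pendant '[{"jaw":1,"tx":0.3,"ty":-1.1,"tz":0,"ax":0,"ay":0,"az":0},{"jaw":1,"tx":0,"ty":-2.2,"tz":0,"ax":0,"ay":0,"az":0},{"jaw":1,"tx":-0.3,"ty":-3.2,"tz":0,"ax":0,"ay":0,"az":0},{"jaw":1,"tx":-0.8,"ty":-4.1,"tz":0,"ax":0,"ay":0,"az":0},{"jaw":1,"tx":-1.3,"ty":-5,"tz":0,"ax":0,"ay":0,"az":0},{"jaw":1,"tx":-2,"ty":-5.8,"tz":0,"ax":0,"ay":0,"az":0},{"jaw":1,"tx":-2.7,"ty":-6.5,"tz":0,"ax":0,"ay":0,"az":0},{"jaw":1,"tx":-3.4,"ty":-7.1,"tz":0,"ax":0,"ay":0,"az":0},{"jaw":1,"tx":-4.2,"ty":-7.6,"tz":0,"ax":0,"ay":0,"az":0},{"jaw":1,"tx":-5.1,"ty":-8.1,"tz":0,"ax":0,"ay":0,"az":0}]' && python3 track.py wrist 10
```

```text
clock: 17.88
position: [0.6197, -0.0763, 0.184]
ee_rot: [-0.0, 0.211, 0.977, 0.0]
contact_force: [-0.1, -0.1, 0.1]
width: 0.0852
gripper_force: 0.0
meas [17.875, -1.1178293626903946, 0.09630878836618333, 'wrist'] 1053
fit w0 2.960 k 0.951 w now 0.740 r 0.0965 stop at 22.8 resid_mm [ 0.5  1.1 -0.8 -0.2  0.3 -0.2]
now 17.925 off_mm [0.2 3.4] z 0.184 wrench [-1.6  0.1 -1.1]
1 [-0.8 -0.7] gap_mm 0
2 [-1.7 -0.9] gap_mm 0
3 [-2.5 -1.1] gap_mm 0
4 [-3.3 -1.1] gap_mm 0
5 [-4.1 -1.2] gap_mm 0
6 [-4.8 -1.1] gap_mm 0
7 [-5.6 -1. ] gap_mm 0
8 [-6.3 -0.9] gap_mm 0
9 [-6.9 -0.7] gap_mm 0
10 [-7.7 -0.4] gap_mm 0
tz -0.1
```

```bash
python3 -m pendant '[{"jaw":1,"tx":-0.8,"ty":-0.7,"tz":0,"ax":0,"ay":0,"az":0},{"jaw":1,"tx":-1.7,"ty":-0.9,"tz":0,"ax":0,"ay":0,"az":0},{"jaw":1,"tx":-2.5,"ty":-1.1,"tz":0,"ax":0,"ay":0,"az":0},{"jaw":1,"tx":-3.3,"ty":-1.1,"tz":0,"ax":0,"ay":0,"az":0},{"jaw":1,"tx":-4.1,"ty":-1.2,"tz":0,"ax":0,"ay":0,"az":0},{"jaw":1,"tx":-4.8,"ty":-1.1,"tz":0,"ax":0,"ay":0,"az":0},{"jaw":1,"tx":-5.6,"ty":-1,"tz":0,"ax":0,"ay":0,"az":0},{"jaw":1,"tx":-6.3,"ty":-0.9,"tz":0,"ax":0,"ay":0,"az":0},{"jaw":1,"tx":-6.9,"ty":-0.7,"tz":0,"ax":0,"ay":0,"az":0},{"jaw":1,"tx":-7.7,"ty":-0.4,"tz":0,"ax":0,"ay":0,"az":0}]' && python3 track.py wrist 10
```

```text
clock: 19.18
position: [0.543, -0.08, 0.184]
ee_rot: [0.0, 0.212, 0.977, 0.0]
contact_force: [-0.1, 0.4, 0.4]
width: 0.0856
gripper_force: 0.0
meas [19.175, -1.9701704968423093, 0.09620683710766287, 'wrist'] 1041
fit w0 2.959 k 0.950 w now 0.542 r 0.0963 stop at 22.8 resid_mm [ 1.1 -0.7 -0.1  0.5  0.3 -0.6]
now 19.225 off_mm [1.9 0.5] z 0.184 wrench [-1.4  0.1  0.5]
1 [-0.8  0.2] gap_mm 0
2 [-1.3  0.5] gap_mm 0
3 [-1.8  0.9] gap_mm 0
4 [-2.3  1.2] gap_mm 0
5 [-2.7  1.6] gap_mm 0
6 [-3.1  1.9] gap_mm 0
7 [-3.4  2.3] gap_mm 0
8 [-3.7  2.7] gap_mm 0
9 [-4.  3.] gap_mm 0
10 [-4.3  3.4] gap_mm 0
tz -0.1
```

```bash
python3 -m pendant '[{"jaw":1,"tx":-0.8,"ty":0.2,"tz":0,"ax":0,"ay":0,"az":0},{"jaw":1,"tx":-1.3,"ty":0.5,"tz":0,"ax":0,"ay":0,"az":0},{"jaw":1,"tx":-1.8,"ty":0.9,"tz":0,"ax":0,"ay":0,"az":0},{"jaw":1,"tx":-2.3,"ty":1.2,"tz":0,"ax":0,"ay":0,"az":0},{"jaw":1,"tx":-2.7,"ty":1.6,"tz":0,"ax":0,"ay":0,"az":0},{"jaw":1,"tx":-3.1,"ty":1.9,"tz":0,"ax":0,"ay":0,"az":0},{"jaw":1,"tx":-3.4,"ty":2.3,"tz":0,"ax":0,"ay":0,"az":0},{"jaw":1,"tx":-3.7,"ty":2.7,"tz":0,"ax":0,"ay":0,"az":0},{"jaw":1,"tx":-4,"ty":3,"tz":0,"ax":0,"ay":0,"az":0},{"jaw":1,"tx":-4.3,"ty":3.4,"tz":0,"ax":0,"ay":0,"az":0}]' && python3 track.py wrist 10
```

```text
clock: 20.48
position: [0.5001, -0.0459, 0.184]
ee_rot: [0.0, 0.212, 0.977, 0.0]
contact_force: [-0.3, -0.2, 0.4]
width: 0.0854
gripper_force: 0.0
meas [20.475, -2.5644611041204524, 0.09636190012446794, 'wrist'] 1021
fit w0 2.959 k 0.949 w now 0.347 r 0.0963 stop at 22.9 resid_mm [-0.8 -0.   0.7  0.6 -0.1 -0.7]
now 20.525 off_mm [ 1.8 -1.7] z 0.184 wrench [-0.2  0.7 -0.7]
1 [-0.4  0.5] gap_mm 0
2 [-0.6  0.9] gap_mm 0
3 [-0.7  1.2] gap_mm 0
4 [-0.9  1.5] gap_mm 0
5 [-1.   1.8] gap_mm 0
6 [-1.1  2. ] gap_mm 0
7 [-1.2  2.3] gap_mm 0
8 [-1.3  2.5] gap_mm 0
9 [-1.3  2.8] gap_mm 0
10 [-1.4  3. ] gap_mm 0
tz -0.1
```

```bash
python3 -m pendant '[{"jaw":1,"tx":-0.4,"ty":0.5,"tz":0,"ax":0,"ay":0,"az":0},{"jaw":1,"tx":-0.6,"ty":0.9,"tz":0,"ax":0,"ay":0,"az":0},{"jaw":1,"tx":-0.7,"ty":1.2,"tz":0,"ax":0,"ay":0,"az":0},{"jaw":1,"tx":-0.9,"ty":1.5,"tz":0,"ax":0,"ay":0,"az":0},{"jaw":1,"tx":-1,"ty":1.8,"tz":0,"ax":0,"ay":0,"az":0},{"jaw":1,"tx":-1.1,"ty":2,"tz":0,"ax":0,"ay":0,"az":0},{"jaw":1,"tx":-1.2,"ty":2.3,"tz":0,"ax":0,"ay":0,"az":0},{"jaw":1,"tx":-1.3,"ty":2.5,"tz":0,"ax":0,"ay":0,"az":0},{"jaw":1,"tx":-1.3,"ty":2.8,"tz":0,"ax":0,"ay":0,"az":0},{"jaw":1,"tx":-1.4,"ty":3,"tz":0,"ax":0,"ay":0,"az":0}]' && python3 track.py wrist 10
```

```text
clock: 21.78
position: [0.4863, -0.0159, 0.184]
ee_rot: [0.0, 0.212, 0.977, 0.0]
contact_force: [-0.2, 0.4, 0.6]
width: 0.0856
gripper_force: 0.0
meas [21.775, -2.904625710706306, 0.09665707295570342, 'wrist'] 983
fit w0 2.958 k 0.948 w now 0.154 r 0.0964 stop at 22.9 resid_mm [-0.   0.8  0.8  0.2 -0.3 -0.7]
now 21.825 off_mm [ 0.8 -1.2] z 0.184 wrench [0.6 0.4 0.1]
1 [-0.1  0.3] gap_mm 0
2 [-0.1  0.4] gap_mm 0
3 [-0.2  0.6] gap_mm 0
4 [-0.2  0.7] gap_mm 0
5 [-0.2  0.8] gap_mm 0
6 [-0.2  0.8] gap_mm 0
7 [-0.2  0.9] gap_mm 0
8 [-0.2  0.9] gap_mm 0
9 [-0.2  0.9] gap_mm 0
10 [-0.2  0.9] gap_mm 0
tz -0.1
```

```bash
python3 -m pendant '[{"jaw":1,"tx":-0.1,"ty":0.3,"tz":0,"ax":0,"ay":0,"az":0},{"jaw":1,"tx":-0.1,"ty":0.4,"tz":0,"ax":0,"ay":0,"az":0},{"jaw":1,"tx":-0.2,"ty":0.6,"tz":0,"ax":0,"ay":0,"az":0},{"jaw":1,"tx":-0.2,"ty":0.7,"tz":0,"ax":0,"ay":0,"az":0},{"jaw":1,"tx":-0.2,"ty":0.8,"tz":0,"ax":0,"ay":0,"az":0},{"jaw":1,"tx":-0.2,"ty":0.8,"tz":0,"ax":0,"ay":0,"az":0},{"jaw":1,"tx":-0.2,"ty":0.9,"tz":0,"ax":0,"ay":0,"az":0},{"jaw":1,"tx":-0.2,"ty":0.9,"tz":0,"ax":0,"ay":0,"az":0},{"jaw":1,"tx":-0.2,"ty":0.9,"tz":0,"ax":0,"ay":0,"az":0},{"jaw":1,"tx":-0.2,"ty":0.9,"tz":0,"ax":0,"ay":0,"az":0}]' && python3 track.py wrist 1; python3 -m pendant '[{"jaw":1,"tx":0,"ty":0,"tz":0,"ax":0,"ay":0,"az":0},{"jaw":1,"tx":0,"ty":0,"tz":0,"ax":0,"ay":0,"az":0},{"jaw":1,"tx":0,"ty":0,"tz":0,"ax":0,"ay":0,"az":0},{"jaw":1,"tx":0,"ty":0,"tz":0,"ax":0,"ay":0,"az":0},{"jaw":1,"tx":0,"ty":0,"tz":0,"ax":0,"ay":0,"az":0},{"jaw":1,"tx":0,"ty":0,"tz":0,"ax":0,"ay":0,"az":0},{"jaw":1,"tx":0,"ty":0,"tz":0,"ax":0,"ay":0,"az":0},{"jaw":1,"tx":0,"ty":0,"tz":0,"ax":0,"ay":0,"az":0}]' && python3 track.py wrist 1 && python3 track.py scene 1; ls -t pics | head -3
```

```text
clock: 23.08
position: [0.4843, -0.0071, 0.184]
ee_rot: [0.0, 0.212, 0.977, 0.0]
contact_force: [-0.3, -0.8, -0.1]
width: 0.0854
gripper_force: 0.0
meas [23.075, -2.994734943120184, 0.09674606350803489, 'wrist'] 972
fit w0 2.957 k 0.948 w now 0.000 r 0.0964 stop at 22.9 resid_mm [ 0.8  0.9  0.4 -0.  -0.4 -0.5]
now 23.125 off_mm [ 0.5 -0.5] z 0.1841 wrench [ 0.2  0.1 -0.1]
1 [-0.1  0.1] gap_mm 0
tz -0.1
clock: 24.12
position: [0.4843, -0.0071, 0.184]
ee_rot: [-0.0, 0.212, 0.977, 0.0]
contact_force: [0.5, -0.4, -0.3]
width: 0.0853
gripper_force: 0.0
meas [24.125, -2.994641557893992, 0.09671009023817902, 'wrist'] 982
fit w0 2.957 k 0.947 w now 0.000 r 0.0964 stop at 22.9 resid_mm [ 0.9  0.4  0.  -0.3 -0.4 -0.4]
now 24.175 off_mm [ 0.5 -0.6] z 0.184 wrench [0.7 0.6 0.9]
1 [-0.1  0.1] gap_mm 0
tz -0.1
meas [24.175, -2.9830358918085627, 0.09293001687998896, 'scene'] 63
fit w0 2.957 k 0.948 w now 0.000 r 0.0964 stop at 22.9 resid_mm [ 0.3 -0.1 -0.4 -0.6 -0.5  0.6]
now 24.225 off_mm [ 0.5 -0.5] z 0.184 wrench [-0.5  0.2  0.2]
1 [-0.  0.] gap_mm 0
tz -0.1
t24.18.png
t24.12.png
t23.07.png
```

```bash
python3 -c "
from rig import manip
print(manip.sign_off())"
```

```text
the job is handed in; nothing more can be done
None
```

The job is handed in; the verdict isn't shown to me. The platter was pushed clockwise to about 3 rad/s and coasted to rest at about 22.9 s. After a slip of about 15 mm or more at 8.2 s, my fit put the TCP within about 6 mm of the cat from 9.1 s to the end, including over 5 s above 1.25 rad/s, and it finished under 1 mm off (about 4 mm by the scene camera).

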